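# Tip the steel bar out of its nest with the lift lever

## Robot

A 6-joint arm with a two-finger parallel gripper is mounted at the origin on the work surface; the furniture and walls round the work are solid. World frame = base frame: x ahead of the robot, y to its left, z up, the work surface at z = 0. Lengths are in m, angles in rad, forces in N, time in s.
With the tool pointing down it reaches from about 0.325 to 0.775 m from the base axis. Payload 9.3 kg.
Tool frame: the origin (TCP) lies between the finger pads; the fingertips stand 11 mm ahead of it and the grasp point (between the pads) lies 8 mm behind it (r.finger_overhang is the z of the fingertips in the tool frame, in m); z points along the fingers, y is the line along which they close (so a half turn about z gives the same grasp; the last joint's range is limited). The gripper opens to 85 mm and grips with 20 to 120 N. Pads are 22 mm wide; open, the fingers measure 114 mm over their backs; the gripper's body (76 mm by 85 mm) begins 54 mm behind the grasp point. The pads swing forward as they close: fully open they stand 13 mm farther back than shut.
Start: joints at [-1.3, 0.259, 0.021, 1.334, 0, 1.418], TCP at [0.226, -0.501, 0.242] pointing down, gripper open.
Joint ranges: [-3.04, 3.04], [-0.91, 1.82], [-1.04, 1.36], [-1.92, 1.95], [-1.52, 1.45], [-3.14, 3.14]. Speed limits (rad/s): [2.22, 2.22, 2.79, 3.14, 3.14, 3.14].

## Interface

Orientations are given as a 3x3 rotation matrix whose columns are the frame's x, y, z axes.
In Python, from cell import r, vision, workorder gives the robot as it stands. The module is installed in compiled form; this text tells all that it offers.
- The arm moves only by the shell command python3 -m jog 'ROWS' [FORCE]. ROWS is JSON, a list of rows, each a list of 7 numbers: the shift along the tool's x, y, z in mm, then the turn, a rotation vector about the tool's x, y, z in rad, then the finger opening in mm, from 0 to 85.4. A call has 1 to 12 rows; each row shifts and turns the commanded pose from where the row before left it, along the tool's axes as they then stand; what a row does not reach is not made up. A row lasts 1/8 s, in which the tool goes at most 62.5 mm and 10.7 degrees, less where a joint would pass 70% of its speed; a pose out of reach is approached as far as the arm can. A call with a gripper value outside its range is refused whole. The fingers move at their own pace and stop on an object; FORCE is the grip in N (left out, the last holds). Time passes only in rows, so rows that do not move let the fingers close. It gives the time, the measured TCP pose, the force, the opening and the grip force at its end, in the units of the state.
- r.sense(): the state, without advancing time (a new reading comes with each control period).
- vision.snapshot(name): name is "side" or "top" or "wrist"; returns a dict with "img" (420x560x3 uint8, blue, green, red), "mtx" (3x3 intrinsics, pixels), "position" and "attitude" of the camera in the world. Camera axes: x right, y up, looking along -z (the intrinsics and any distortion apply to the point x, -y, -z); pixel columns grow to the right and rows downward; lengths in m; the calibration is good to about 2 mm. A picture is of the moment at which its call begins. There is no depth.
- workorder.finish_job(): hands the job in; it is judged then, once.
The state is a dict: "t": time; "joint_positions": joint angles; "qd": joint speeds; "joint_efforts": joint torques, N m; "tcp_pos": TCP position; "orientation": TCP orientation; "wrist_force": force on the tool from outside, world axes, zero at the start; "moment": the same for the moment, N m; "finger_gap": opening from 0.0 (shut) to 1.0 (fully open); "grip_force": force on a finger pad.
Only numpy, scipy, OpenCV 4.12 (cv2) and the standard library are available. Lean on these libraries where they do the work, as an engineer would, in place of code of your own. Each camera call takes 0.05 s, during which the arm holds its last target. There are 200 camera calls.

## Task

The steel setting bar lies flush in its nest on the bench, where it cannot be gripped. Press the thumb paddle of the nest's lift lever down onto its stop and hold it there for about a second with roughly 12 N, never more than 20 N, so that the other end of the lever tips the bar up; then take the bar out by its raised end and lay it flat on the middle of the square steel bench block. Leave the tools lying around undisturbed.

Things in the scene. Friction and masses are not known exactly. Their poses are not given: they have to be found in the camera images.
- bar_nest: fixed fixture, 46 x 178 mm, aluminium nest on a dark steel base. Origin on the bench under the lever's pivot; +y towards the nest, -y towards the thumb paddle, z up. Pocket: 22 mm wide (x), from y = 24 to 90 mm, floor at z = 16, rim at z = 30 mm, walls 6 to 7 mm thick. Pivot axis along x at y = 0, z = 20 mm, between cheeks up to z = 32 mm.
- paddle_arm: arm of the lift lever with the thumb paddle; origin on the pivot axis. The pivot is stiff: about 4 to 6 N at the paddle moves it, and it stays where it is left. Pressed down about 24 to 31 mm, it meets a nearly rigid stop (many N per mm): where, differs each time and must be felt. The lever's other end, 41 mm on the fixture's +y side of the pivot, has a hidden roller that raises the bar's end nearest the pivot.
- paddle_top (a point): centre of the upper face of the thumb paddle, a ridged dark steel plate 30 x 30 x 5 mm. At the start it is 53 to 60 mm on the fixture's -y side of the pivot, 37 to 53 mm above the bench, slanting 0.25 to 0.5 rad (outer end higher). On its stop it is 62 mm out, 13 to 23 mm above the bench, almost level.
- bar_center (a point): centre of the steel bar, 19 wide (its x), 62 long (its y), 13 mm high (its z), 0.08 to 0.17 kg. Starts flat in the nest, 1 mm below the rim, its y along the fixture's +y. With the paddle on its stop it slopes about 0.36 rad: the end by the pivot is up, its underside 38 and upper side 50 mm above the bench; the far end stays on the pocket floor.
- block_top (a point): centre of the upper face of the fixed square steel bench block, 65 x 65 x 18 mm (its upper face is 18 mm above the bench); its x and y axes lie along its sides.
- gem_dish: small loose round dish, 35 mm across and 11 mm high, beside the fixture; to be left alone
- wax_ring: loose carved ring blank, 37 mm across and 14 mm high, beside the fixture; to be left alone
- tweezers: loose tweezers, 120 mm long (its y) and 8 mm high, beside the bench block; to be left alone
- pliers: loose pliers, 128 mm long (its x) and 8 mm high, on the near left of the bench; to be left alone
Mind the look-alikes: they are no part of the job. There is more than one size of the part that bears block_top; the job needs the largest.

How it is judged:
On the way, in this order (a step that is already met when the one before it is completed fails the run):
1. the fingers press the paddle on its stop with 8 to 25 N for 0.4 s, the bar tipped up in the nest (contact force between the fingers and paddle_arm above 8 N and angle between bar_center's own z axis and vertical above 0.32 rad and z of bar_center in the frame of bar_nest below 0.045 m), for 0.4 s.
2. the bar is lifted clear of the nest (height (world z) of bar_center above 0.055 m), for 0.1 s.
At the end, for the whole second after the job is handed in: the bar lies flat (within 0.1 rad) and at rest on the bench block's upper face, its centre within 15 mm of the block's centre, released (horizontal distance between bar_center and block_top below 0.015 m and z of bar_center in the frame of block_top between 0.004 and 0.009 m and (angle between bar_center's own z axis and vertical below 0.1 rad or angle between bar_center's own z axis and vertical above 3.04 rad) and linear speed of steel_bar below 0.02 m/s); the robot touches nothing.
It fails at once if the paddle is pressed with more than 25 N (contact force between the fingers and paddle_arm above 25 N).
It fails at once if a bystander is moved by more than 25 mm (distance of any of gem_dish, wax_ring, tweezers, pliers from where it was at the start of the episode above 0.025 m).
It also fails if it takes over 64 s, if anything falls off the work surface, if the arm or the gripper's body presses on something with over 40 N, if the wrist force passes 120 N, or if a joint passes its speed limit or range.

## Working session

There is one attempt and no reset: what is moved stays moved. The work goes in short steps, Python scripts to look and compute and a shell command to move; the robot and the scene stay as the last step left them, time stands still between calls to the robot, and variables do not carry over. Pictures are saved under pics/ and viewed, at most 10 in all, crops included, and the job is handed in when it is done.

```bash
mkdir -p pics
python3 - <<'E'
from cell import r,vision
import cv2,pickle
s=r.sense();print(s, r.finger_overhang)
for n in("top","side"):
    d=vision.snapshot(n);pickle.dump(d,open(f"pics/{n}0.pkl","wb"));cv2.imwrite(f"pics/{n}0.png",d["img"]);print(n,{k:v for k,v in d.items() if k!="img"})
E
```

```text
{'t': 0.0, 'joint_positions': array([-1.29960429e+00,  2.59175380e-01,  2.07037772e-02,  1.33368061e+00,
        1.77594940e-05,  1.41821487e+00]), 'qd': array([ 1.55664438e-03, -1.34927246e-03, -1.04264812e-03, -6.03266907e-05,
        1.41806290e-03,  1.63646416e-03]), 'joint_efforts': array([-1.14278540e-03, -5.55642450e+01,  3.44520915e+01,  1.37210175e-02,
       -2.75365863e-06,  1.04580843e-05]), 'tcp_pos': array([ 0.22609399, -0.50106643,  0.24165247]), 'orientation': array([[ 9.11543802e-01,  4.11202841e-01, -3.46103634e-04],
       [ 4.11202926e-01, -9.11542887e-01,  1.31108589e-03],
       [ 2.23633935e-04, -1.33743104e-03, -9.99999081e-01]]), 'wrist_force': array([ 0.15557843, -0.29734677,  0.71663616]), 'moment': array([ 0.00646437, -0.01321797,  0.03211958]), 'grip_force': 0.0, 'finger_gap': 1.0015764078297738} 0.011
top {'mtx': array([[531.70395923,   0.        , 288.97374478],
       [  0.        , 531.70395923, 213.96746129],
       [  0.        ,   0.        ,   1.        ]]), 'position': array([0.37086864, 0.03719262, 1.11648875]), 'attitude': array([[ 0.02242246,  0.99265531, -0.11888089],
       [-0.99974474,  0.02193361, -0.00541907],
       [-0.00277178,  0.11897205,  0.99289373]])}
side {'mtx': array([[403.32298648,   0.        , 275.63766456],
       [  0.        , 403.32298648, 212.24270057],
       [  0.        ,   0.        ,   1.        ]]), 'position': array([ 0.92445026, -0.3461681 ,  0.788185  ]), 'attitude': array([[ 0.64701534, -0.61545241,  0.45009941],
       [ 0.76238002,  0.51277458, -0.3947644 ],
       [ 0.01215916,  0.59856542,  0.80098164]])}
```

View pics/top0.png

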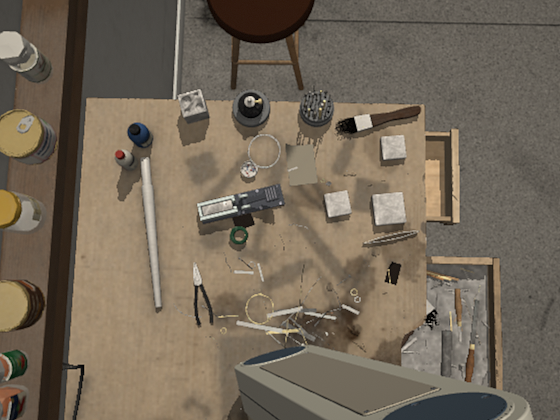

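View pics/side0.png

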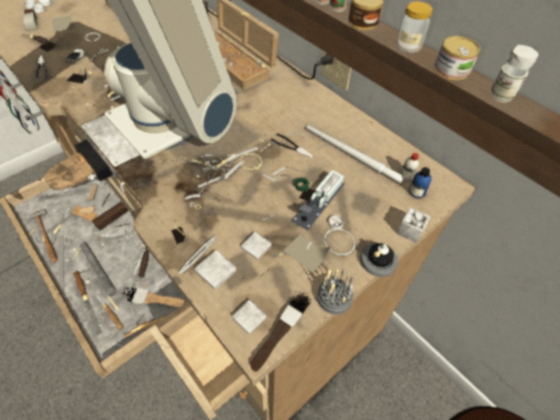

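The top view shows the fixture with the bar at about (215,208) and the paddle at about (268,197). The largest block is at about (388,209), next to the tweezers, with smaller ones at (337,204) and (393,148). I'll enlarge both views.

Run:
```python
import cv2,pickle,numpy as np
t=pickle.load(open("pics/top0.pkl","rb"))["img"];s=pickle.load(open("pics/side0.pkl","rb"))["img"]
a=cv2.resize(t[180:230,190:290],None,fx=8,fy=8,interpolation=cv2.INTER_CUBIC)[:,:800]
b=cv2.resize(t[185:235,360:420],None,fx=4,fy=4,interpolation=cv2.INTER_CUBIC)
c=cv2.resize(s[240:290,185:245],None,fx=4,fy=4,interpolation=cv2.INTER_CUBIC)
o=np.zeros((600,800,3),np.uint8);o[:400]=a;o[400:600,:240]=b;o[400:600,250:490]=c
cv2.imwrite("pics/cropA.png",o)
cv2.imwrite("pics/cropB.png",cv2.resize(s[160:235,285:355],None,fx=8,fy=8,interpolation=cv2.INTER_CUBIC))
```

```text
(no output)
```

View pics/cropA.png

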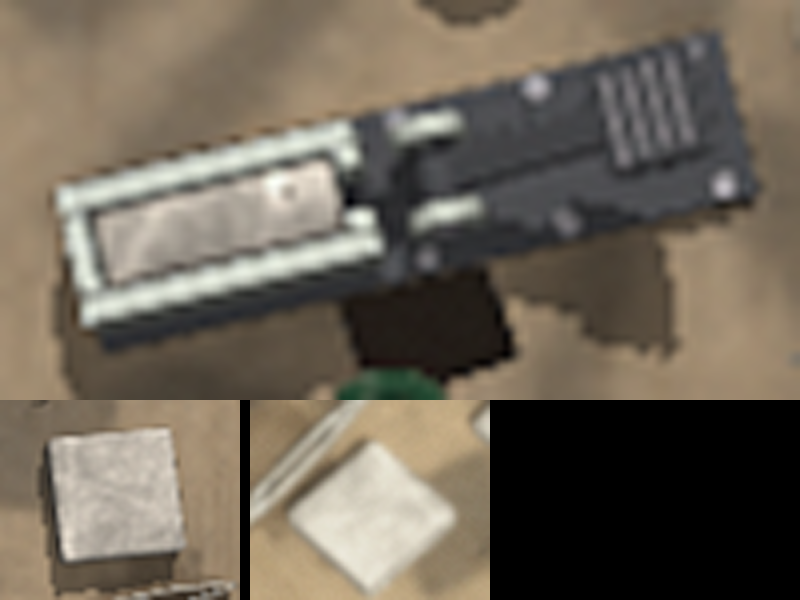

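View pics/cropB.png

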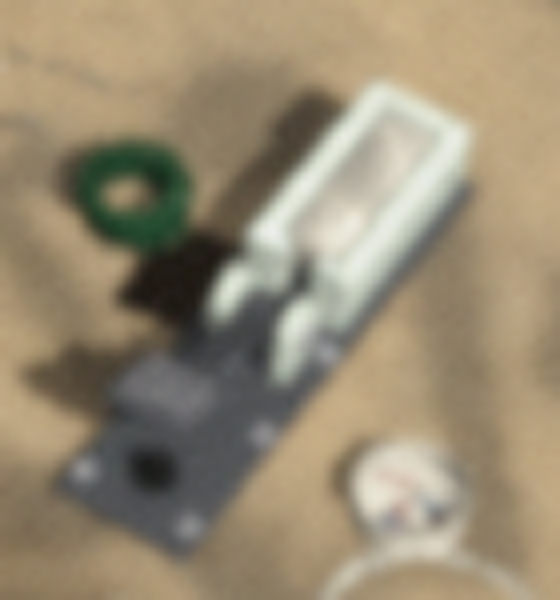

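Enlarged crops, in crop pixels:
- **Bar centre:** about (222,219) in A, (362,193) in B.
- **Paddle ridges:** centred at about (648,107) in A, (165,390) in B.
- **Block centre:** (117,495) in the top view, (372,516) in the side view.
- **Pivot cheeks:** (425,125) and (447,212) in A.

Next I triangulate these.

```bash
cat > h.py <<'E'
import numpy as np,pickle
def ray(d,u,v):
    x=np.linalg.inv(d["mtx"])@[u,v,1]; w=d["attitude"]@np.array([x[0],-x[1],-x[2]]); return d["position"],w/np.linalg.norm(w)
def tri(*rays):
    A=0;b=0
    for p,w in rays:
        M=np.eye(3)-np.outer(w,w);A=A+M;b=b+M@p
    X=np.linalg.solve(A,b); return X,[np.linalg.norm((np.eye(3)-np.outer(w,w))@(X-p)) for p,w in rays]
def atz(d,u,v,z):
    p,w=ray(d,u,v);return p+w*(z-p[2])/w[2]
def proj(d,X):
    c=d["attitude"].T@(np.asarray(X)-d["position"]);q=d["mtx"]@[c[0],-c[1],-c[2]];return q[:2]/q[2]
E
python3 - <<'E'
from h import *
np.set_printoptions(precision=4,suppress=True)
t=pickle.load(open("pics/top0.pkl","rb"));s=pickle.load(open("pics/side0.pkl","rb"))
c=lambda o,f,p,off=(0,0):[(p[i]-off[i]+.5)/f-.5+o[i] for i in(0,1)]
A=lambda *p:c((190,180),8,p);B=lambda *p:c((285,160),8,p)
for n,a,b in(("bar",A(222,219),B(362,193)),("paddle",A(648,107),B(165,390)),("block",c((360,185),4,(117,495),(0,400)),c((185,240),4,(372,516),(250,400)))):
    print(n,tri(ray(t,*a),ray(s,*b)))
print("rim",[atz(t,*A(*p),.030)[:2] for p in((62,190),(350,125),(380,243),(88,325))])
print("bar",[atz(t,*A(*p),.029)[:2] for p in((97,213),(335,160),(340,220),(115,283))])
print("block",[atz(t,*c((360,185),4,p,(0,400)),.018)[:2] for p in((50,440),(170,430),(185,550),(65,560))])
print("ring,dish",atz(t,238,236,.014),atz(t,248,170,.011))
E
```

```text
bar (array([0.5134, 0.1924, 0.0235]), [np.float64(0.00036657708354656554), np.float64(0.0003665770835466797)])
paddle (array([0.5415, 0.0813, 0.0436]), [np.float64(0.0003835403426317855), np.float64(0.00038354034263181065)])
block (array([ 0.5201, -0.1645,  0.0123]), [np.float64(0.0012317452628202474), np.float64(0.0012317452628202669)])
rim [array([0.5189, 0.2328]), array([0.5375, 0.159 ]), array([0.507 , 0.1502]), array([0.4841, 0.2246])]
bar [array([0.5133, 0.2236]), array([0.5284, 0.1627]), array([0.5128, 0.1609]), array([0.4952, 0.2182])]
block [array([ 0.5469, -0.1296]), array([ 0.5536, -0.1922]), array([ 0.4907, -0.1998]), array([ 0.4841, -0.1376])]
ring,dish [0.4544 0.1481 0.014 ] [0.595 0.132 0.011]
```

```bash
python3 -m jog '[[44,-33.3,0,0,0,0,0],[44,-33.3,0,0,0,0,0],[44,-33.3,0,0,0,0,0],[44,-33.3,0,0,0,0,0],[44,-33.3,0,0,0,0,0],[44,-33.3,0,0,0,0,0],[44,-33.3,0,0,0,0,0],[44,-33.3,0,0,0,0,0],[44,-33.3,0,0,0,0,0],[44,-33.3,0,0,0,0,0],[44,-33.3,0,0,0,0,0],[44,-33.3,0,0,0,0,0]]' && python3 -m jog '[[0,0,0,0,0,-0.176,0],[0,0,0,0,0,-0.176,0],[0,0,0,0,0,-0.176,0],[0,0,0,0,0,-0.176,0],[0,0,0,0,0,-0.176,0],[0,0,0,0,0,-0.176,0],[0,0,0,0,0,-0.176,0],[0,0,0,0,0,-0.176,0],[0,0,0,0,0,0,0]]'
```

```text
t: 1.6
tcp_pos: [0.5436, 0.0819, 0.242]
orientation: [[0.911, 0.411, -0.0], [0.411, -0.911, -0.0], [-0.0, -0.0, -1.0]]
wrist_force: [0.9, -1.6, 0.2]
finger_gap: 0.004
grip_force: 0.0
t: 2.72
tcp_pos: [0.543, 0.08, 0.242]
orientation: [[-0.257, 0.966, -0.001], [0.966, 0.257, 0.0], [0.0, -0.001, -1.0]]
wrist_force: [0.4, 1.0, 0.2]
finger_gap: -0.001
grip_force: 0.0
```

Run:
```python
from cell import vision
import cv2,pickle
d=vision.snapshot("wrist");pickle.dump(d,open("pics/w1.pkl","wb"));cv2.imwrite("pics/w1.png",cv2.resize(d["img"],(800,600)));print({k:v for k,v in d.items() if k!="img"})
```

```text
{'mtx': array([[369.62307993,   0.        , 277.84367858],
       [  0.        , 369.62307993, 209.65404657],
       [  0.        ,   0.        ,   1.        ]]), 'position': array([0.52361868, 0.15553864, 0.37495427]), 'attitude': array([[ 0.9665976 , -0.24448636, -0.07691228],
       [ 0.25629672,  0.9208295 ,  0.29391331],
       [-0.0010347 , -0.30380826,  0.95273263]])}
```

View pics/w1.png

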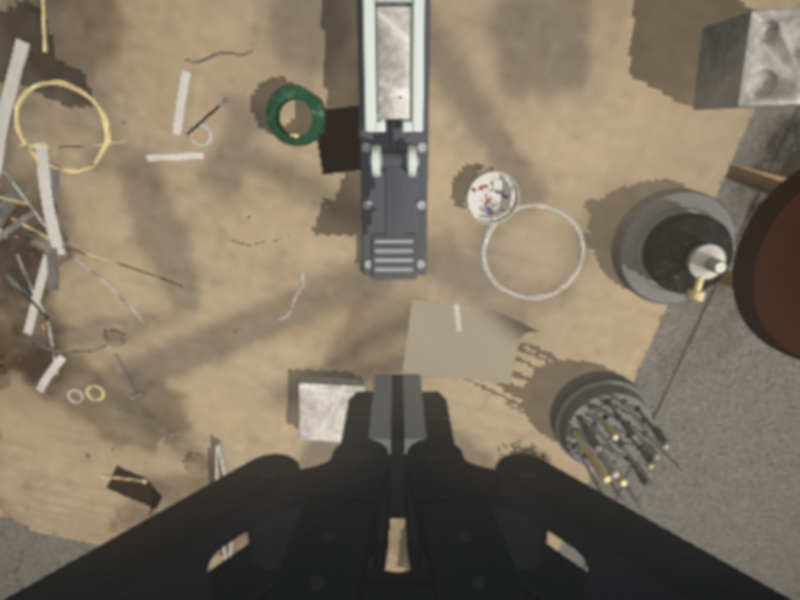

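The wrist view shows the paddle ridges centred at about (393,254) and the bar's near end at about (395,119). The cheeks are at (376,161) and (413,161), and the nest's axis runs vertically, aligned with the tool.

Run:
```python
from h import *
np.set_printoptions(precision=4,suppress=True)
t=pickle.load(open("pics/top0.pkl","rb"));w=pickle.load(open("pics/w1.pkl","rb"));s=pickle.load(open("pics/side0.pkl","rb"))
f=lambda x,y:((x+.5)*.7-.5,(y+.5)*.7-.5)
c=lambda o,p:[(p[i]+.5)/8-.5+o[i] for i in(0,1)]
A=lambda *p:c((190,180),p);B=lambda *p:c((285,160),p)
a=ray(t,*A(648,107));b=ray(w,*f(393,254));d=ray(s,*B(165,390))
print("paddle",tri(a,b),tri(a,b,d),atz(w,*f(393,254),.047),atz(t,*A(648,107),.047))
print("cheeks",atz(w,*f(376,161),.032),atz(w,*f(413,161),.032),atz(t,*A(425,125),.032),atz(t,*A(447,212),.032))
print("barend",atz(w,*f(378,121),.029),atz(w,*f(411,118),.029),"far",atz(w,*f(379,6),.029),atz(w,*f(412,6),.029))
print("barend tri",tri(ray(w,*f(395,119)),ray(t,*A(338,190))))
```

```text
paddle (array([0.5408, 0.082 , 0.0436]), [np.float64(0.0009760851533089714), np.float64(0.0009760851533089438)]) (array([0.5409, 0.0818, 0.0425]), [np.float64(0.0010367935712218156), np.float64(0.0009517814245379639), np.float64(0.00022979748620314102)]) [0.5398 0.0831 0.047 ] [0.5412 0.0815 0.047 ]
cheeks [0.515  0.1349 0.032 ] [0.5375 0.1408 0.032 ] [0.5376 0.1395 0.032 ] [0.5151 0.1331 0.032 ]
barend [0.5102 0.1583 0.029 ] [0.5296 0.1653 0.029 ] far [0.4952 0.2202 0.029 ] [0.5138 0.2251 0.029 ]
barend tri (array([0.5203, 0.1618, 0.0299]), [np.float64(0.0003418810092381454), np.float64(0.0003418810092380281)])
```

```bash
python3 -m jog '[[0,1,40,0,0,0,0],[0,0,40,0,0,0,0],[0,0,40,0,0,0,0],[0,-1,30,0,0,0,0],[0,-1,15,0,0,0,0],[0,0,0,0,0,0,0]]' && python3 -m jog '[[0,0,4,0,0,0,0],[0,0,4,0,0,0,0],[0,0,3,0,0,0,0],[0,0,3,0,0,0,0],[0,0,0,0,0,0,0]]'
```

```text
t: 3.52
tcp_pos: [0.5418, 0.0798, 0.0768]
orientation: [[-0.256, 0.967, -0.001], [0.967, 0.256, 0.0], [0.0, -0.001, -1.0]]
wrist_force: [-0.4, 0.3, 0.7]
finger_gap: -0.001
grip_force: 0.0
t: 4.15
tcp_pos: [0.5421, 0.0798, 0.0631]
orientation: [[-0.258, 0.966, -0.0], [0.966, 0.258, -0.0], [0.0, -0.0, -1.0]]
wrist_force: [-0.1, -1.1, -0.1]
finger_gap: 0.001
grip_force: 0.0
```

```bash
python3 -m jog '[[0,0,2,0,0,0,0],[0,0,2,0,0,0,0],[0,0,2,0,0,0,0],[0,0,2,0,0,0,0]]' && python3 -m jog '[[0,0,2,0,0,0,0],[0,0,2,0,0,0,0],[0,0,2,0,0,0,0]]'  && python3 -m jog '[[0,0,2,0,0,0,0],[0,0,2,0,0,0,0]]'
```

```text
t: 4.65
tcp_pos: [0.5426, 0.0795, 0.0556]
orientation: [[-0.258, 0.966, 0.001], [0.966, 0.258, -0.0], [-0.001, 0.001, -1.0]]
wrist_force: [0.4, -3.0, 4.7]
finger_gap: -0.002
grip_force: 2.1
t: 5.03
tcp_pos: [0.5425, 0.0796, 0.0494]
orientation: [[-0.258, 0.966, 0.001], [0.966, 0.258, -0.0], [-0.0, 0.001, -1.0]]
wrist_force: [1.1, -3.2, 6.0]
finger_gap: 0.004
grip_force: 2.4
t: 5.28
tcp_pos: [0.5425, 0.0795, 0.0454]
orientation: [[-0.258, 0.966, 0.001], [0.966, 0.258, -0.0], [-0.001, 0.001, -1.0]]
wrist_force: [0.7, -2.8, 6.7]
finger_gap: -0.004
grip_force: 2.5
```

```bash
python3 -m jog '[[0,0,2,0,0,0,0],[0,0,2,0,0,0,0],[0,0,2,0,0,0,0],[0,0,2,0,0,0,0]]' && python3 -m jog '[[0,0,1,0,0,0,0],[0,0,1,0,0,0,0]]'
```

```text
t: 5.78
tcp_pos: [0.5426, 0.0794, 0.0374]
orientation: [[-0.258, 0.966, 0.001], [0.966, 0.258, -0.001], [-0.001, 0.001, -1.0]]
wrist_force: [1.0, -3.4, 6.1]
finger_gap: 0.002
grip_force: 2.6
t: 6.02
tcp_pos: [0.5426, 0.0794, 0.0354]
orientation: [[-0.258, 0.966, 0.001], [0.966, 0.258, -0.001], [-0.001, 0.001, -1.0]]
wrist_force: [0.2, -3.8, 6.6]
finger_gap: -0.002
grip_force: 3.2
```

```bash
python3 -m jog '[[0,0,0.6,0,0,0,0],[0,0,0.6,0,0,0,0]]'
```

```text
t: 6.28
tcp_pos: [0.5426, 0.0794, 0.0343]
orientation: [[-0.258, 0.966, 0.001], [0.966, 0.258, -0.001], [-0.001, 0.001, -1.0]]
wrist_force: [0.8, -3.3, 7.0]
finger_gap: -0.002
grip_force: 3.1
```

```bash
python3 -m jog '[[0,0,0.5,0,0,0,0],[0,0,0.5,0,0,0,0]]' | egrep 'pos|wrist'
```

```text
tcp_pos: [0.5426, 0.0793, 0.0333]
wrist_force: [0.6, -4.6, 5.9]
```

```bash
python3 -m jog '[[0,0,0.5,0,0,0,0],[0,0,0.5,0,0,0,0]]' | egrep 'pos|wrist'
```

```text
tcp_pos: [0.5427, 0.0793, 0.0323]
wrist_force: [0.9, -4.5, 5.5]
```

```bash
python3 -m jog '[[0,0,0.5,0,0,0,0]]' | egrep 'pos|wrist'
```

```text
tcp_pos: [0.5426, 0.0793, 0.0318]
wrist_force: [0.0, -4.7, 5.6]
```

```bash
python3 -m jog '[[0,0,0.5,0,0,0,0],[0,0,0.4,0,0,0,0]]' | egrep 'pos|wrist'
```

```text
tcp_pos: [0.5426, 0.0792, 0.0309]
wrist_force: [1.0, -4.5, 5.8]
```

```bash
python3 -m jog '[[0,0,0.5,0,0,0,0],[0,0,0.4,0,0,0,0]]' | egrep 'pos|wrist'
```

```text
tcp_pos: [0.5426, 0.0793, 0.03]
wrist_force: [1.2, -3.5, 6.7]
```

```bash
python3 -m jog '[[0,0,0.4,0,0,0,0],[0,0,0.3,0,0,0,0]]' | egrep 'pos|wrist'
```

```text
tcp_pos: [0.5426, 0.0793, 0.0293]
wrist_force: [0.1, -4.3, 6.1]
```

```bash
python3 -m jog '[[0,0,0.4,0,0,0,0],[0,0,0.4,0,0,0,0]]' | egrep 'pos|wrist'
```

```text
tcp_pos: [0.5426, 0.0793, 0.0285]
wrist_force: [0.3, -4.0, 6.3]
```

```bash
python3 -m jog '[[0,0,0.4,0,0,0,0],[0,0,0.3,0,0,0,0]]' | egrep 'pos|wrist'
```

```text
tcp_pos: [0.5426, 0.0794, 0.0278]
wrist_force: [1.0, -3.8, 6.6]
```

```bash
python3 -m jog '[[0,0,0.4,0,0,0,0]]' | egrep 'pos|wrist'
```

```text
tcp_pos: [0.5427, 0.0794, 0.0276]
wrist_force: [-0.1, -3.1, 11.0]
```

```bash
python3 -m jog '[[0,0,0.4,0,0,0,0]]' | egrep 'pos|wrist'
```

```text
tcp_pos: [0.5428, 0.0794, 0.0275]
wrist_force: [-1.8, -4.1, 13.9]
```

```bash
python3 -m jog '[[0,0,-0.1,0,0,0,0],[0,0,0,0,0,0,0]]' | egrep 'pos|wrist'; python3 -m jog '[[0,0,0,0,0,0,0],[0,0,0,0,0,0,0],[0,0,0,0,0,0,0],[0,0,0,0,0,0,0],[0,0,0,0,0,0,0],[0,0,0,0,0,0,0]]' | egrep '^t|pos|wrist'
```

```text
tcp_pos: [0.5427, 0.0793, 0.0276]
wrist_force: [0.6, -4.0, 11.9]
t: 9.4
tcp_pos: [0.5428, 0.0793, 0.0276]
wrist_force: [-0.2, -4.2, 11.1]
```

```bash
python3 -m jog '[[0,0,-3,0,0,0,0],[0,0,-15,0,0,0,0],[0,0,-35,0,0,0,0],[0,0,-40,0,0,0,45],[0,0,-30,0,0,0,45],[0,0,0,0,0,0,45],[0,0,0,0,0,0,45]]'
python3 - <<'E'
from cell import vision
import cv2,pickle
for n in("wrist","side","top"):
    d=vision.snapshot(n);pickle.dump(d,open(f"pics/{n}2.pkl","wb"))
    im=cv2.resize(d["img"],(800,600)) if n=="wrist" else cv2.resize(d["img"][160:235,285:360] if n=="side" else d["img"][180:230,190:290],None,fx=8,fy=8,interpolation=cv2.INTER_CUBIC)
    cv2.imwrite(f"pics/{n}2.png",im)
E
```

```text
t: 10.28
tcp_pos: [0.5417, 0.0799, 0.1496]
orientation: [[-0.258, 0.966, -0.001], [0.966, 0.258, 0.0], [0.0, -0.001, -1.0]]
wrist_force: [0.1, 0.2, 0.2]
finger_gap: 0.524
grip_force: 0.0
```

View pics/wrist2.png

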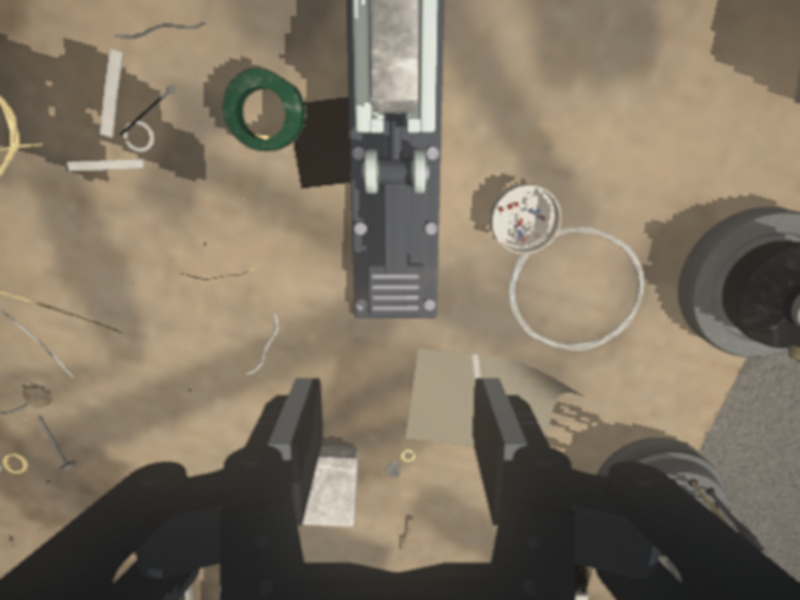

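View pics/side2.png

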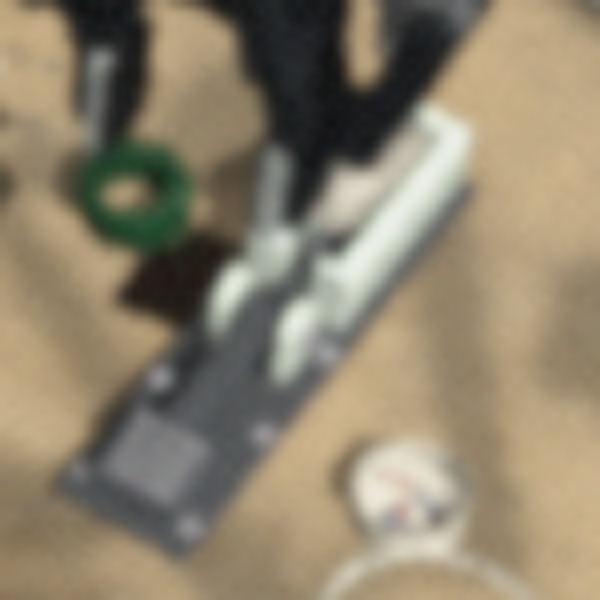

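The paddle stayed down and the bar is tipped. The upper edge of its raised end runs from (373,110) to (416,112) in the 800 px wrist picture. I'll move over the end and take a second wrist view to get its height.

```bash
python3 -c "
from h import *
np.set_printoptions(precision=4,suppress=True)
w=pickle.load(open('pics/wrist2.pkl','rb'));f=lambda x,y:((x+.5)*.7-.5,(y+.5)*.7-.5)
for z in(.03,.045,.05):print(z,a:=atz(w,*f(373,110),z),b:=atz(w,*f(416,112),z),np.linalg.norm(a-b))
"
python3 -m jog '[[30,0,0,0,0,0,45],[30,0,0,0,0,0,45],[0,0,0,0,0,0,45]]'
python3 - <<'E'
from cell import vision
import cv2,pickle
d=vision.snapshot("wrist");pickle.dump(d,open("pics/wrist3.pkl","wb"));cv2.imwrite("pics/wrist3.png",cv2.resize(d["img"],(800,600)))
E
```

```text
0.03 [0.5091 0.1614 0.03  ] [0.5281 0.1656 0.03  ] 0.01939793177663754
0.045 [0.5099 0.161  0.045 ] [0.5277 0.165  0.045 ] 0.018245937983777955
0.05 [0.5102 0.1609 0.05  ] [0.5276 0.1648 0.05  ] 0.017861940052824758
t: 10.8
tcp_pos: [0.5258, 0.1391, 0.1492]
orientation: [[-0.26, 0.966, -0.002], [0.966, 0.26, 0.0], [0.0, -0.002, -1.0]]
wrist_force: [0.1, -0.2, 0.1]
finger_gap: 0.526
grip_force: 0.0
```

View pics/wrist3.png

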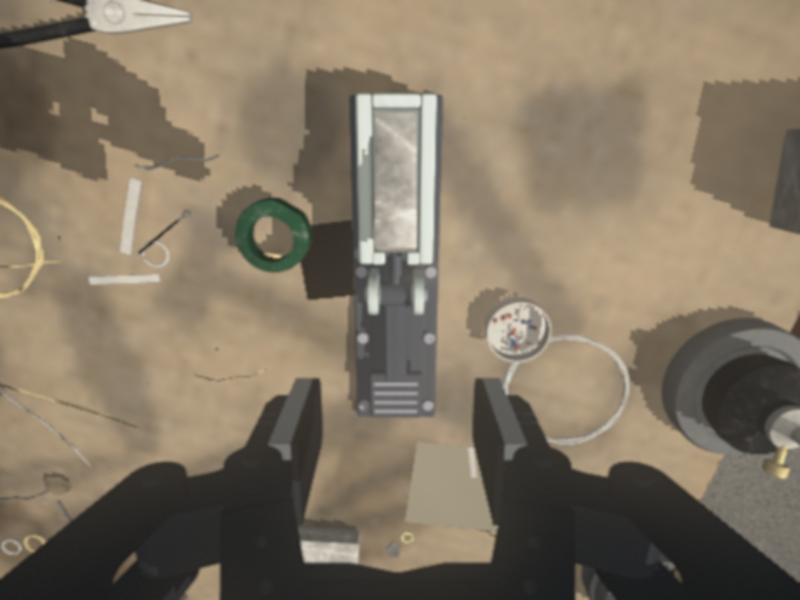

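The raised end is at (374,249) to (419,250) and the far end at (375,108) to (418,109).

```bash
python3 -c "
from h import *
np.set_printoptions(precision=4,suppress=True)
w=pickle.load(open('pics/wrist2.pkl','rb'));v=pickle.load(open('pics/wrist3.pkl','rb'));f=lambda x,y:((x+.5)*.7-.5,(y+.5)*.7-.5)
print(tri(ray(w,*f(394.5,112)),ray(v,*f(396.5,250))))
for z in(.03,.05):print(z,atz(v,*f(396.5,250),z))
print('cheeks',tri(ray(w,*f(395,170)),ray(v,*f(396,293))))
print('far',atz(v,*f(396.5,108.5),.029),atz(v,*f(396.5,108.5),.02))
"
```

```text
(array([0.5191, 0.1629, 0.0382]), [np.float64(0.0002854120650285373), np.float64(0.00028541206502841264)])
0.03 [0.5198 0.1612 0.03  ]
0.05 [0.5187 0.1655 0.05  ]
cheeks (array([0.5256, 0.1381, 0.0235]), [np.float64(9.968117376615409e-05), np.float64(9.968117376645473e-05)])
far [0.503  0.2239 0.029 ] [0.5029 0.2242 0.02  ]
```

```bash
python3 -m jog '[[20,0,10,0,0,0,42],[20,0,20,0,-0.12,0,42],[13.6,0,25.6,0,0,0,42],[0,0,0,0,-0.12,0,42],[0,0,0,0,-0.12,0,42],[0,0,0,0,0,0,42]]'
python3 - <<'E'
from cell import r
import numpy as np
s=r.sense();R=s["orientation"];P=np.array([.5165,.1739,.0466]);print((R.T@(P-s["tcp_pos"])*1000).round(1))
E
```

```text
t: 11.6
tcp_pos: [0.5128, 0.1877, 0.0914]
orientation: [[-0.244, 0.966, 0.09], [0.903, 0.26, -0.341], [-0.352, -0.002, -0.936]]
wrist_force: [0.7, -0.1, -0.6]
finger_gap: 0.494
grip_force: 0.0
[ 2.4  0.1 47. ]
```

```bash
python3 -m jog '[[2.4,0,15,0,0,0,42],[0,0,15,0,0,0,42],[0,0,9,0,0,0,42],[0,0,4,0,0,0,42],[0,0,4,0,0,0,42],[0,0,0,0,0,0,42]]' && python3 -m jog '[[0,0,0,0,0,0,30],[0,0,0,0,0,0,22],[0,0,0,0,0,0,10],[0,0,0,0,0,0,10],[0,0,0,0,0,0,10]]' 60
```

```text
t: 12.35
tcp_pos: [0.5174, 0.1726, 0.048]
orientation: [[-0.241, 0.966, 0.091], [0.904, 0.258, -0.34], [-0.352, 0.0, -0.936]]
wrist_force: [-0.1, -0.2, 0.2]
finger_gap: 0.495
grip_force: 0.0
t: 12.98
tcp_pos: [0.5175, 0.1728, 0.0483]
orientation: [[-0.241, 0.966, 0.091], [0.904, 0.258, -0.34], [-0.352, 0.001, -0.936]]
wrist_force: [-0.6, 1.1, 4.4]
finger_gap: 0.198
grip_force: 58.9
```

```bash
python3 -m jog '[[0,0,-2,0,0,0,10],[0,0,-3,0,0,0,10],[0,0,0,0,0,0,10]]'; python3 -m jog '[[-3,0,-8,0,0,0,10],[-3,0,-10,0,0,0,10],[-3,0,-15,0,0,0,10],[-3,0,-15,0,0,0,10],[0,0,-15,0,0,0,10],[0,0,0,0,0,0,10]]'
python3 - <<'E'
from cell import vision
import cv2,pickle
d=vision.snapshot("wrist");pickle.dump(d,open("pics/w4.pkl","wb"));cv2.imwrite("pics/w4.png",cv2.resize(d["img"],(800,600)))
E
```

```text
t: 13.35
tcp_pos: [0.5169, 0.1744, 0.0527]
orientation: [[-0.242, 0.966, 0.091], [0.904, 0.258, -0.34], [-0.352, -0.0, -0.936]]
wrist_force: [0.6, -0.5, -0.8]
finger_gap: 0.2
grip_force: 58.5
t: 14.1
tcp_pos: [0.5147, 0.1854, 0.1174]
orientation: [[-0.241, 0.966, 0.093], [0.904, 0.258, -0.339], [-0.352, 0.003, -0.936]]
wrist_force: [0.7, 0.9, -1.6]
finger_gap: 0.197
grip_force: 58.5
```

View pics/w4.png

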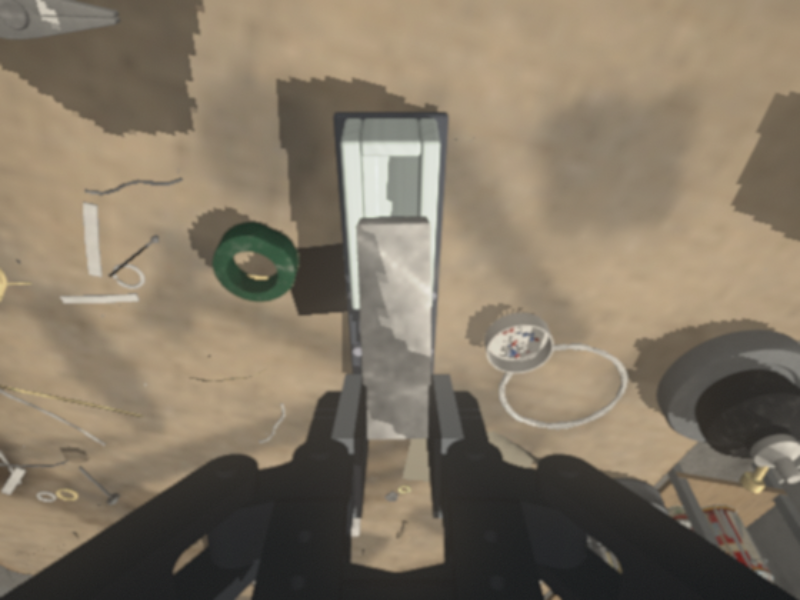

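The bar is held by its end. In the picture its top corners are at (360,224), (429,219), (425,437) and (369,438). I'll fit its pose relative to the tool.

Run:
```python
from h import *
import cv2
from cell import r
np.set_printoptions(precision=4,suppress=True)
w=pickle.load(open('pics/w4.pkl','rb'));f=lambda x,y:((x+.5)*.7-.5,(y+.5)*.7-.5)
O=np.array([[-9.5,31,6.5],[9.5,31,6.5],[9.5,-31,6.5],[-9.5,-31,6.5]])/1000
I=np.array([f(360,224),f(429,219),f(425,437),f(369,438)])
_,rs,ts,e=cv2.solvePnPGeneric(O,I,w["mtx"],None,flags=cv2.SOLVEPNP_IPPE)
C=w["attitude"]@np.diag([1,-1,-1]);s=r.sense();T=s["orientation"]
for a,t,q in zip(rs,ts,e):
    R=T.T@C@cv2.Rodrigues(a)[0];p=T.T@(C@t[:,0]+w["position"]-s["tcp_pos"])
    print("bar axes in tool\n",R,"centre in tool mm",p*1000,"err",q)
```

```text
bar axes in tool
 [[-0.1574 -0.9518 -0.2633]
 [ 0.8559  0.0015 -0.5171]
 [ 0.4925 -0.3067  0.8144]] centre in tool mm [25.0259  2.8912  1.8172] err [107.3333]
bar axes in tool
 [[ 0.1889 -0.9516 -0.2425]
 [ 0.8621  0.0424  0.5049]
 [-0.4702 -0.3045  0.8284]] centre in tool mm [27.1408 -1.7882  2.0564] err [107.5168]
```

Run:
```python
from h import *
import cv2
from cell import r
np.set_printoptions(precision=4,suppress=True)
w=pickle.load(open('pics/w4.pkl','rb'));f=lambda x,y:((x+.5)*.7-.5,(y+.5)*.7-.5)
O=np.array([[-9.5,31,0],[9.5,31,0],[9.5,-31,0],[-9.5,-31,0]])/1000
I=np.array([f(360,224),f(429,219),f(425,437),f(369,438)])
_,rs,ts,e=cv2.solvePnPGeneric(O,I,w["mtx"],None,flags=cv2.SOLVEPNP_IPPE)
C=w["attitude"]@np.diag([1,-1,-1]);s=r.sense();T=s["orientation"]
for a,t,q in zip(rs,ts,e):
    R=T.T@C@cv2.Rodrigues(a)[0];p=T.T@(C@(t[:,0])+w["position"]-s["tcp_pos"])-R[:,2]*.0065
    print("bar axes in tool\n",R,"centre in tool mm",p*1000,"err",q)
B=T.T@(w["position"]-s["tcp_pos"]);print(B)
```

```text
bar axes in tool
 [[ 0.1589  0.8907  0.4259]
 [ 0.9444 -0.0114 -0.3285]
 [-0.2877  0.4545 -0.843 ]] centre in tool mm [21.6036  2.4821 13.0156] err [2.2179]
bar axes in tool
 [[-0.0888  0.9551  0.2828]
 [ 0.9428 -0.011   0.3331]
 [ 0.3213  0.2962 -0.8995]] centre in tool mm [21.3493 -1.4396 13.5102] err [2.2641]
[ 0.0773  0.0009 -0.1339]
```

```bash
cat > fit.py <<'E'
from h import *
from scipy.optimize import least_squares
def fit(w,T,tcp,I):
    def X(q):
        x,y,z,ph,ya=q; d=np.array([np.cos(ph)*np.cos(ya),np.sin(ya),np.sin(ph)]);d/=np.linalg.norm(d);l=np.array([-np.sin(ya),np.cos(ya),0]);n=np.cross(l,d)*1.;n*=-np.sign(n[2])
        c=np.array([x,y,z])
        return [tcp+T@((c+n*6.5+a*l*9.5+b*d*31)/1000) for a,b in((-1,1),(1,1),(1,-1),(-1,-1))]
    g=lambda q:np.ravel([proj(w,p) for p in X(q)]-I)
    s=least_squares(g,[22,0,0,.1,0]);return s.x,s.fun
E
python3 - <<'E'
from fit import *
from cell import r
np.set_printoptions(precision=3,suppress=True)
w=pickle.load(open('pics/w4.pkl','rb'));s=r.sense();f=lambda x,y:((x+.5)*.7-.5,(y+.5)*.7-.5)
print(fit(w,s["orientation"],s["tcp_pos"],np.array([f(360,224),f(429,219),f(425,437),f(369,438)])))
print(proj(w,s["tcp_pos"]+s["orientation"]@[0,0,.011])/.7)
E
```

```text
(array([21.872,  0.568, 12.334,  0.165, -0.013]), array([-0.243, -0.954, -0.204,  1.868,  3.415, -0.422, -2.943, -0.548]))
[393.921 396.449]
```

```bash
python3 -m jog '[[0,0,-20,0,0.175,0,10],[0,0,-20,0,0.175,0,10],[0,0,0,0,0.175,0,10],[0,0,0,0,0,0.148,10],[0,0,0,0,0,0,10]]'
python3 - <<'E'
from cell import r
import numpy as np
s=r.sense();R=s["orientation"];c=np.array([21.9,.5,12.3])/1000
print((R.T@(np.array([.519,-.165,.1])-s["tcp_pos"]-R@c)*1000).round(1), R[:,0])
E
```

```text
t: 14.78
tcp_pos: [0.5113, 0.1944, 0.1537]
orientation: [[-0.109, 0.993, -0.043], [0.981, 0.114, 0.158], [0.162, -0.025, -0.986]]
wrist_force: [0.1, -0.2, -2.2]
finger_gap: 0.199
grip_force: 58.7
[-384.   -32.5  -16.5] [-0.10862093  0.98079914  0.16197079]
```

```bash
python3 -m jog '[[-24,-4,-1,-0.025,0,0,10],[-48,-4,-2,0,0,0,10],[-48,-4,-2,0,0,0,10],[-48,-4,-2,0,0,0,10],[-48,-4,-2,0,0,0,10],[-48,-4,-2,0,0,0,10],[-48,-4,-2,0,0,0,10],[-48,-4,-2,0,0,0,10],[-24,-1,-1,0,0,0,10],[0,0,0,0,0,0,10],[0,0,0,0,0,0,10]]'
python3 - <<'E'
from cell import vision
import cv2,pickle,numpy as np
d=vision.snapshot("wrist");pickle.dump(d,open("pics/w5.pkl","wb"))
e=vision.snapshot("side");pickle.dump(e,open("pics/s5.pkl","wb"))
o=np.zeros((600,800,3),np.uint8)
o[:,:480]=cv2.resize(d["img"][110:335,190:370],(480,600),interpolation=cv2.INTER_CUBIC)
o[:400,480:]=cv2.resize(e["img"][190:290,175:255],(320,400),interpolation=cv2.INTER_CUBIC)
cv2.imwrite("pics/p5.png",o)
E
```

```text
t: 16.15
tcp_pos: [0.5207, -0.1863, 0.1077]
orientation: [[-0.111, 0.994, -0.018], [0.98, 0.113, 0.162], [0.163, 0.0, -0.987]]
wrist_force: [-0.3, 0.3, -2.0]
finger_gap: 0.2
grip_force: 58.7
```

View pics/p5.png

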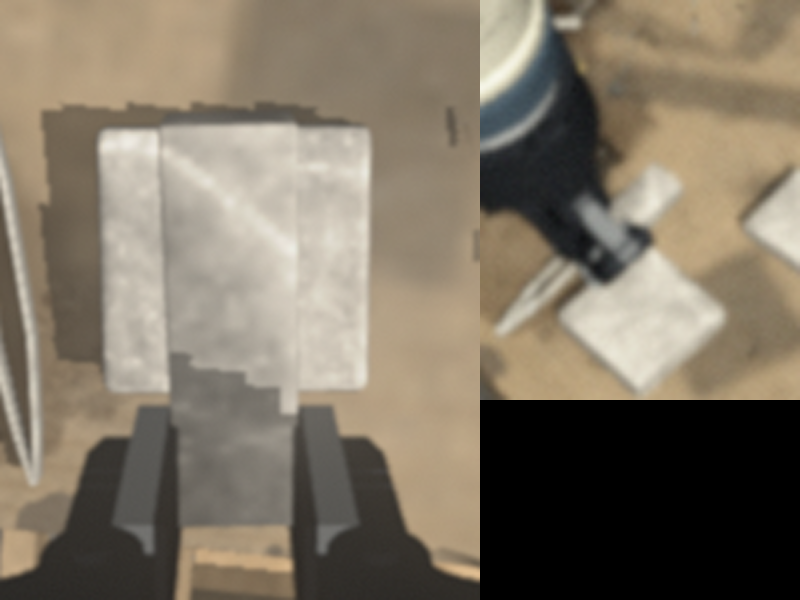

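The bar hangs over the block. In the enlarged wrist view:
- **Block corners:** (100,128), (370,127), (366,388), (105,390).
- **Bar top:** far edge (162,124) to (296,122), near edge (180,525) to (293,525).
- **Side view:** the bar's far edge midpoint is at about (669,177).

Run:
```python
from fit import *
from cell import r
np.set_printoptions(precision=4,suppress=True)
w=pickle.load(open('pics/w5.pkl','rb'));sd=pickle.load(open('pics/s5.pkl','rb'));s=r.sense();T=s["orientation"];p=s["tcp_pos"]
f=lambda x,y:((x+.5)*.375-.5+190,(y+.5)*.375-.5+110);g=lambda x,y:((x-480+.5)/4-.5+175,(y+.5)/4-.5+190)
q,res=fit(w,T,p,np.array([f(162,124),f(296,122),f(293,525),f(180,525)]));print(q,res)
b=[atz(w,*f(*c),.018) for c in((100,128),(370,127),(366,388),(105,390))]
print("block",np.array(b)[:,:2],np.mean(b,0))
F,e=tri(ray(w,*f(229,123)),ray(sd,*g(669,177)));print("far top mid",F,e,"in tool",T.T@(F-p)*1000)
print("block tri",tri(ray(w,*f(235,258)),ray(sd,*g(643,320))))
for k in(0,.08,.165,.25,.35):
    # near end position at z given pitch, solve x by ray: centre assumed z at x=0 -> 7
    d=np.array([np.cos(k),0,np.sin(k)]);n=np.array([np.sin(k),0,-np.cos(k)])
    c=np.array([22,0,7+22*np.tan(k)]);print(k,[proj(w,p+T@((c+n*6.5+a*d)/1000)) for a in(31,-31)],proj(sd,p+T@((c+n*6.5+31*d)/1000)))
print(f(229,123),f(236,525),g(669,177))
```

```text
[23.2516  0.0385 11.0568  0.0993 -0.016 ] [ 0.2415  0.2439 -0.1457  0.1533  1.6045 -0.549  -1.71    0.1158]
block [[ 0.4836 -0.1359]
 [ 0.5465 -0.1285]
 [ 0.5538 -0.1911]
 [ 0.4906 -0.1988]] [ 0.5186 -0.1636  0.018 ]
far top mid [ 0.5144 -0.1306  0.1088] [np.float64(0.0007093284239213783), np.float64(0.0007093284239213283)] in tool [55.3047 -0.082   8.2803]
block tri (array([ 0.5192, -0.1638,  0.0058]), [np.float64(0.0009730256062195649), np.float64(0.0009730256062195842)])
0 [array([276.7739, 164.0278]), array([277.0568, 312.0209])] [219.8863 232.9943]
0.08 [array([276.8093, 160.8006]), array([277.05  , 311.6713])] [220.5012 233.811 ]
0.165 [array([276.8461, 158.1112]), array([277.0424, 310.7222])] [221.0756 234.7569]
0.25 [array([276.8824, 156.1247]), array([277.0347, 309.1178])] [221.5702 235.785 ]
0.35 [array([276.9243, 154.6043]), array([277.0261, 306.3098])] [222.0535 237.102 ]
(275.5625, 155.8125) (278.1875, 306.5625) (221.875, 233.875)
```

Run:
```python
from h import *
import cv2
from cell import r
w=pickle.load(open('pics/w5.pkl','rb'));sd=pickle.load(open('pics/s5.pkl','rb'));s=r.sense();T=s["orientation"];p=s["tcp_pos"]
P=np.r_[0:0]
out=[]
for k in(-.05,.05,.165,.28):
    d=np.array([np.cos(k),0,np.sin(k)]);n=np.array([np.sin(k),0,-np.cos(k)]);l=np.array([0,1,0])
    c=np.array([22,0,6+22*np.tan(k)])
    pts=[proj(sd,p+T@((c+a*l*9.5+b*d*31+m*n*6.5)/1000)) for a,b,m in((-1,-1,1),(-1,1,1),(1,1,1),(1,-1,1),(1,-1,-1),(1,1,-1),(-1,1,-1))]
    im=cv2.resize(sd["img"][210:255,195:235],None,fx=9,fy=9,interpolation=cv2.INTER_CUBIC)
    q=[tuple(int(v) for v in ((x-195+.5)*9,(y-210+.5)*9)) for x,y in pts]
    for i,j in((0,1),(1,2),(2,3),(2,5),(5,4)): cv2.line(im,q[i],q[j],(0,0,255),1)
    out.append(im[:300])
o=np.vstack([np.hstack(out[:2]),np.hstack(out[2:])]);print(o.shape);cv2.imwrite("pics/k.png",o)
```

```text
(600, 720, 3)
```

View pics/k.png

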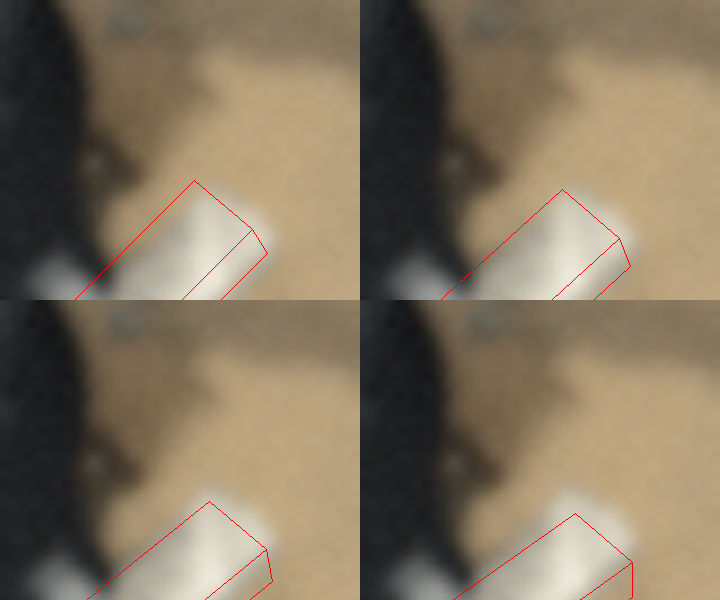

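The bar's edges in the side view fit it lying nearly parallel to the tool's x axis, so I set the tool vertical. Then I lower it by feel. I've now viewed 11 pictures, one over the limit, so from here I check with numbers only.

```bash
python3 -m jog '[[0,0,0,0,-0.163,0,10],[0.3,0.5,25,0,0,0,10],[0,0,25,0,0,0,10],[0,0,12,0,0,0,10],[0,0,0,0,0,0,10]]'; python3 -m jog '[[0,0,3,0,0,0,10],[0,0,1.5,0,0,0,10],[0,0,0,0,0,0,10]]' | egrep 'pos|wrist'
```

```text
t: 16.88
tcp_pos: [0.521, -0.1865, 0.0454]
orientation: [[-0.112, 0.994, -0.001], [0.994, 0.112, 0.001], [0.001, -0.001, -1.0]]
wrist_force: [0.7, 0.1, -1.3]
finger_gap: 0.203
grip_force: 58.7
tcp_pos: [0.5214, -0.1873, 0.0415]
wrist_force: [-0.1, -0.6, -0.9]
```

```bash
python3 -m jog '[[0,0,1,0,0,0,10],[0,0,1,0,0,0,10],[0,0,0,0,0,0,10]]' | egrep 'pos|wrist'
```

```text
tcp_pos: [0.5212, -0.1872, 0.0391]
wrist_force: [-0.4, 0.5, -0.4]
```

```bash
python3 -m jog '[[0,0,1,0,0,0,10],[0,0,0,0,0,0,10]]' | egrep 'pos|wrist'
```

```text
tcp_pos: [0.5212, -0.1871, 0.0381]
wrist_force: [0.3, 0.7, -2.2]
```

```bash
python3 -m jog '[[0,0,1,0,0,0,10],[0,0,1,0,0,0,10],[0,0,0,0,0,0,10]]' | egrep 'pos|wrist'
```

```text
tcp_pos: [0.5212, -0.1871, 0.0361]
wrist_force: [-0.2, 0.4, -1.7]
```

```bash
python3 -m jog '[[0,0,1,0,0,0,10],[0,0,1,0,0,0,10],[0,0,0,0,0,0,10]]' | egrep 'pos|wrist'
```

```text
tcp_pos: [0.5213, -0.1871, 0.0341]
wrist_force: [-0.4, 0.0, -2.0]
```

```bash
python3 -m jog '[[0,0,1,0,0,0,10],[0,0,0,0,0,0,10]]' | egrep 'pos|wrist'
```

```text
tcp_pos: [0.5212, -0.1871, 0.0332]
wrist_force: [0.5, 0.2, -0.9]
```

```bash
python3 -m jog '[[0,0,1,0,0,0,10],[0,0,0,0,0,0,10]]' | egrep 'pos|wrist'
```

```text
tcp_pos: [0.5212, -0.1871, 0.0322]
wrist_force: [-0.6, 0.7, -2.3]
```

```bash
python3 -m jog '[[0,0,0.8,0,0,0,10],[0,0,0,0,0,0,10]]' | egrep 'pos|wrist'
```

```text
tcp_pos: [0.5213, -0.1872, 0.0315]
wrist_force: [-0.4, -0.4, 0.5]
```

```bash
python3 -m jog '[[0,0,0.8,0,0,0,10],[0,0,0,0,0,0,10]]' | egrep 'pos|wrist'
```

```text
tcp_pos: [0.5214, -0.1872, 0.0311]
wrist_force: [-2.0, -0.3, 5.3]
```

```bash
python3 -m jog '[[0,0,0.6,0,0,0,10],[0,0,0,0,0,0,10]]' | egrep 'pos|wrist'
```

```text
tcp_pos: [0.5214, -0.1873, 0.0311]
wrist_force: [-3.6, 0.8, 12.2]
```

Contact came at the predicted height (TCP z about 31 mm). I ease off, release and retreat.

```bash
python3 -m jog '[[0,0,-0.9,0,0,0,10],[0,0,0,0,0,0,20],[0,0,0,0,0,0,26],[0,0,0,0,0,0,34],[0,0,0,0,0,0,34]]' 20; python3 -m jog '[[0,0,-5,0,0,0,34],[0,0,-20,0,0,0,34],[0,0,-40,0,0,0,34],[0,0,-40,0,0,0,34],[-25,0,-20,0,0,0,34],[-25,0,0,0,0,0,34],[0,0,0,0,0,0,34]]'
python3 - <<'E'
from cell import vision
from fit import *
import cv2
np.set_printoptions(precision=4,suppress=True)
d=vision.snapshot("wrist");pickle.dump(d,open("pics/w6.pkl","wb"));cv2.imwrite("pics/w6.png",d["img"])
from cell import r
s=r.sense()
# straight edges near the block
c=proj(d,[.5187,-.1637,.031]);print(c)
g=cv2.cvtColor(d["img"],cv2.COLOR_BGR2GRAY)
for l in cv2.createLineSegmentDetector().detect(g)[0][:,0]:
    m=(l[:2]+l[2:])/2
    if np.hypot(*(l[:2]-l[2:]))>15 and np.abs(m-c).max()<70: print(l.round(0),"z31:",atz(d,*l[:2],.031)[:2],atz(d,*l[2:],.031)[:2])
E
```

```text
t: 20.5
tcp_pos: [0.5213, -0.1871, 0.0308]
orientation: [[-0.111, 0.994, 0.0], [0.994, 0.111, 0.0], [0.0, 0.0, -1.0]]
wrist_force: [-0.7, 0.2, 0.3]
finger_gap: 0.397
grip_force: 0.0
t: 21.38
tcp_pos: [0.5266, -0.2385, 0.1549]
orientation: [[-0.109, 0.994, -0.0], [0.994, 0.109, 0.001], [0.001, -0.0, -1.0]]
wrist_force: [-0.4, -0.1, 0.3]
finger_gap: 0.398
grip_force: 0.0
[277.7046  96.2955]
[323.  46. 292.  46.] z31: [ 0.5443 -0.1303] [ 0.5244 -0.1322]
[229.  48. 232.  73.] z31: [ 0.4845 -0.1377] [ 0.4873 -0.1527]
[289.  43. 264.  44.] z31: [ 0.5226 -0.1305] [ 0.5068 -0.1326]
[322. 138. 325.  48.] z31: [ 0.5519 -0.1877] [ 0.5453 -0.1311]
[232.  73. 234. 141.] z31: [ 0.4873 -0.1527] [ 0.492 -0.196]
[250. 127. 243.  51.] z31: [ 0.5022 -0.1856] [ 0.4933 -0.1382]
[264. 136. 247. 134.] z31: [ 0.5124 -0.1903] [ 0.5005 -0.1908]
[214. 166. 208. 108.] z31: [ 0.4789 -0.2149] [ 0.4728 -0.1762]
[267. 141. 321. 140.] z31: [ 0.5145 -0.1939] [ 0.5512 -0.1894]
[238. 142. 263. 141.] z31: [ 0.4948 -0.1966] [ 0.5119 -0.1943]
[263.  50. 265.  72.] z31: [ 0.5061 -0.1368] [ 0.509  -0.1496]
[232.  33. 257.  36.] z31: [ 0.4856 -0.1287] [ 0.5015 -0.1287]
[257.  39. 279.  40.] z31: [ 0.5018 -0.1307] [ 0.5161 -0.1298]
[264.  94. 265. 127.] z31: [ 0.5095 -0.1635] [ 0.5122 -0.1844]
[213.  76. 209.  44.] z31: [ 0.475  -0.1556] [ 0.4714 -0.1368]
[259.  47. 244.  47.] z31: [ 0.5038 -0.1349] [ 0.4942 -0.1359]
[286.  39. 304.  42.] z31: [ 0.5199 -0.1283] [ 0.532  -0.1287]
[213. 108. 209.  80.] z31: [ 0.4765 -0.176 ] [ 0.473  -0.1587]
[217. 134. 215. 114.] z31: [ 0.4797 -0.193 ] [ 0.4777 -0.1799]
```

The left edge runs at x = 0.506 to 0.512. The far edge is at y ≈ -0.132 and the near end at y ≈ -0.194. All three match a bar lying flat within about 2 mm of the block's centre, so I hand in.

```bash
python3 -c "
from cell import workorder
print(workorder.finish_job())"
```

```text
the job is handed in; nothing more can be done
None
```

The job is handed in, verdict not shown: the paddle was held on its stop at about 12 N for roughly a second (14 to 15 N peak), and the bar was lifted out and released on the largest block, by my edge measurements flat and within about 3 mm of its centre; I viewed 11 pictures, one over the limit of 10.

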